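# Free the pawl of the cake lift and lower the cake

### The job

Pick up the plain wooden dowel and with it, not with the gripper, flick the ratchet pawl of the cake lift well up so that it stays clear of the teeth. Then press the black palm knob on top of the lift's post straight down until the platform with the cake is right at the bottom. Leave the cake standing on the platform, never touch it, and leave the dowel lying on the bare table.

Things in the scene. Friction and masses are not known exactly. Their poses are not given: they have to be found in the camera images.
- dowel_centre (a point): Plain straight rod of pale wood, 240 mm long, 16 diameter throughout, 35 g, on the bare table, roughly pointing away from the robot. The point is its centre, 8 above the table; x runs along it. Bystanders lie 95 or more beside it (centre to centre): a thicker, darker rolling pin with thin ends, a brush, a spatula. The dowel's own spot stays free to lay it back.
- pawl (a joint): Steel ratchet pawl on the robot's side of the white lift. 0 (start): its toe hooks under a tooth of the post. Grows, in rad, as its tail is lifted, to a stop at 1.1. Clear of the teeth from 0.3; well up means above 0.5. Stiff hinge: it stays where it is left; lifting the tail takes 1 to 2 N. Raising a crosswise rod at pawl_tail by 30 mm gives 0.5 rad, by 50 mm 0.8 rad.
- pawl_tail (a point): Underside of the pawl's flat level tail, mid-width, 104 mm above the table at the start. Then x points to the post and cake, y along the level hinge pin, z up. Tail: 14 wide in y, 6 thick, its free end (12 thick bead) 26 away in -x. Hinge axis 65 away in +x, 39 higher. Column face (44 wide) 43 away in +x. Open below, down to a 12 high base plate.
- platform (a joint): The moving part of the lift: toothed steel post with the palm knob, and the round platform (150 diameter) carrying the cake. 0 = raised (start), in m, grows downward to 0.06 = bottom. The stiff slide stays where it is left, and takes about 5 to 10 N to press down when the pawl is free; with the pawl hooked it moves only about 4 mm and locks.
- palm_knob (a point): Centre of the flat top of the black round palm knob (44 diameter, 25 tall) on top of the post, 245 above the table when raised, 185 when fully lowered. Same axes as the lift: x towards the cake, z up.
- cake: White round cake, 116 diameter, on a 136 diameter gold board, 70 tall in all, about 0.5 kg, loose on the platform, 110 beyond the knob's axis in the lift's +x. The origin is the centre of its underside, 95 above the table at the start, 35 when lowered; z is up.
Mind the look-alikes: they are no part of the job. Of the things shaped like the part that bears dowel_centre, the wooden one is meant.

How it is judged:
By the outcome, as a careful person would: the job done as asked, in the order asked, and still so for the second after the job is handed in, with the robot touching nothing.
It also fails if it takes over 70 s, if anything falls off the work surface, if the arm or the gripper's body presses on something with over 40 N, if the wrist force passes 120 N, or if a joint passes its speed limit or range.

### The arm

A 6-joint arm with a two-finger parallel gripper is mounted at the origin on the work surface. World frame = base frame: x ahead of the robot, y to its left, z up, the work surface at z = 0. Lengths are in m, angles in rad, forces in N, time in s.
With the tool pointing down it reaches from about 0.4 to 0.925 m from the base axis. Payload 12.5 kg.
Tool frame: the origin (TCP) lies on the centre line of the jaws, within the pads' length; the fingertips stand 25 mm ahead of it and the grasp point (between the pads) lies 6 mm ahead of it; z points along the fingers, y is the direction in which the jaws open and shut (so a half turn about z gives the same grasp; the last joint's range is limited). The gripper opens to 95 mm and grips with 3 to 60 N. Pads are 20 mm wide; open, the fingers measure 119 mm over their backs; the gripper's body (75 mm by 180 mm) begins 59 mm behind the grasp point.
Start: joints at [1.062, 0.491, 1.559, -0, 1.092, -0.106], TCP at [0.245, 0.575, 0.203] pointing down, gripper open.
Joint ranges: [-3.1, 3.1], [-0.84, 2.19], [0.05, 2.79], [-1.13, 4.28], [0.06, 2.93], [-2.69, 2.69]. Speed limits (rad/s): [2.22, 2.22, 2.79, 3.14, 3.14, 3.14].

### API

Orientations are given as a rotation vector (axis times angle).
In Python, from cell import readout, viewer, workorder gives the robot as it stands. The module is installed in compiled form; this text tells all that it offers.
- The arm moves only by the shell command python3 -m jog 'ROWS' [OPENING]. ROWS is JSON, a list of rows, each an object with "dp": the shift along the tool's x, y, z normalised to -1 to 1, where 1 is 300 mm, a list of three; "dr": the turn, a rotation vector about the tool's x, y, z normalised to -1 to 1, where 1 is 180 degrees, a list of three. A call has 1 to 12 rows; each row shifts and turns the commanded pose from where the row before left it, along the tool's axes as they then stand; what a row does not reach is not made up. A row lasts 1/10 s, in which the tool goes at most 50 mm and 8.59 degrees, less where a joint would pass 70% of its speed; a pose out of reach is approached as far as the arm can. A call with a number of a shift or a turn outside -1 to 1 is refused whole. A call with a gripper value outside its range is refused whole. OPENING is the closure, from 0 (fully open) to 1 (shut), set as the call begins (- or left out, the last holds). The fingers move at their own pace and stop on an object; the grip force is fixed at half the most. Time passes only in rows, so rows that do not move let the fingers close. It gives the time, the measured TCP pose, the force and the opening at its end, in the units of the state.
- readout.state(): the state, without advancing time (a new reading comes with each control period).
- viewer.capture(name): name is "side" or "top" or "wrist"; returns a dict with "img" (420x560x3 uint8, red, green, blue), "mtx" (3x3 intrinsics, pixels), "extrinsics" (4x4, takes a point from world to camera coordinates); the wrist camera has in their place "mount" (4x4, takes a point from camera to tool coordinates, whose origin is the TCP and whose axes are the flange's). Camera axes: x right, y down, z forward; pixel columns grow to the right and rows downward; lengths in m; the calibration is good to about 2 mm. A picture is of the moment at which its call begins: read the wrist's pose just before it. There is no depth.
- workorder.job_done(): hands the job in, once; it reports no verdict.
The state is a dict: "time_s": time; "joint_pos": joint angles; "dq": joint speeds; "effort": joint torques, N m; "position": TCP position; "tool_rot": TCP orientation; "contact_force": force on the tool from outside, world axes, zero at the start; "torque": the same for the moment, N m; "opening": finger opening in m.
Only numpy, scipy, OpenCV 4.12 (cv2) and the standard library are available. Lean on these libraries where they do the work, as an engineer would, in place of code of your own. Each camera call takes 0.05 s, during which the arm holds its last target. There are 200 camera calls.

## Working session

There is one attempt and no reset: what is moved stays moved. The work goes in short steps, Python scripts to look and compute and a shell command to move; the robot and the scene stay as the last step left them, time stands still between calls to the robot, and variables do not carry over. Pictures are saved under pics/ and viewed, about 8 in all and at most 12, crops included, and the job is handed in when it is done.

```bash
mkdir -p pics; cat > h.py <<'E'
import numpy as np, cv2, pickle
from cell import readout, viewer, workorder
from scipy.spatial.transform import Rotation as R
def cap(name, fn=None):
    s=readout.state(); c=viewer.capture(name)
    if 'extrinsics' in c: T=np.linalg.inv(np.array(c['extrinsics']))
    else:
        W=np.eye(4); W[:3,:3]=R.from_rotvec(s['tool_rot']).as_matrix(); W[:3,3]=s['position']; T=W@np.array(c['mount'])
    d=dict(img=np.array(c['img']),K=np.array(c['mtx']),T=T)
    if fn: cv2.imwrite('pics/'+fn+'.png',d['img'][:,:,::-1]); pickle.dump(d,open('pics/'+fn+'.pkl','wb'))
    return d
def load(fn): return pickle.load(open('pics/'+fn+'.pkl','rb'))
def ray(d,u,v):
    r=d['T'][:3,:3]@np.linalg.inv(d['K'])@np.array([u,v,1.]); return d['T'][:3,3],r/np.linalg.norm(r)
def onz(d,u,v,z):
    o,r=ray(d,u,v); return o+r*(z-o[2])/r[2]
def tri(*rs):
    A=0;b=0
    for o,r in rs:
        P=np.eye(3)-np.outer(r,r); A=A+P; b=b+P@o
    x=np.linalg.solve(A,b); return x,[np.linalg.norm(np.cross(x-o,r)) for o,r in rs]
def proj(d,p):
    q=d['K']@(np.linalg.inv(d['T'])@np.append(p,1))[:3]; return q[:2]/q[2]
E
python3 - <<'E'
from h import *
a=cap('side','s0');b=cap('top','t0');c=cap('wrist','w0')
print(readout.state())
for d in (a,b,c): print(d['K'].round(1).tolist(),d['T'].round(3).tolist())
cv2.imwrite('pics/st.png',cv2.resize(np.hstack([a['img'],b['img']])[:,:,::-1],None,fx=.714,fy=.714))
E
```

```text
{'time_s': 0.15, 'joint_pos': array([ 1.06243775e+00,  4.91410345e-01,  1.55932816e+00,  1.35230277e-05,
        1.09172622e+00, -1.05625727e-01]), 'dq': array([-0.00176135, -0.00153409, -0.00178897,  0.00172259, -0.00116846,
        0.00101413]), 'effort': array([ 1.83178679e-03, -6.12901139e+01, -2.58280081e+01,  6.92845322e-02,
        4.73079190e-02, -7.56714235e-05]), 'position': array([0.24484998, 0.5748212 , 0.20239624]), 'tool_rot': array([-6.28299256e-01, -3.07784261e+00,  1.29999316e-03]), 'contact_force': array([ 0.61838288, -0.92559973,  0.42914039]), 'torque': array([-0.00621189,  0.00882075, -0.01936763]), 'opening': 0.09538424856025517}
[[430.6, 0.0, 286.1], [0.0, 430.6, 209.6], [0.0, 0.0, 1.0]] [[0.932, -0.266, 0.247, 0.138], [-0.363, -0.718, 0.595, -0.728], [0.019, -0.644, -0.765, 1.152], [0.0, 0.0, 0.0, 1.0]]
[[511.2, 0.0, 275.3], [0.0, 511.2, 215.8], [0.0, 0.0, 1.0]] [[0.042, -0.974, 0.223, 0.138], [-0.999, -0.039, 0.015, 0.01], [-0.006, -0.223, -0.975, 1.576], [0.0, 0.0, 0.0, 1.0]]
[[294.6, 0.0, 278.1], [0.0, 294.6, 207.6], [0.0, 0.0, 1.0]] [[0.391, 0.879, 0.272, 0.167], [0.92, -0.373, -0.118, 0.608], [-0.003, 0.297, -0.955, 0.384], [0.0, 0.0, 0.0, 1.0]]
```

View pics/s0.png

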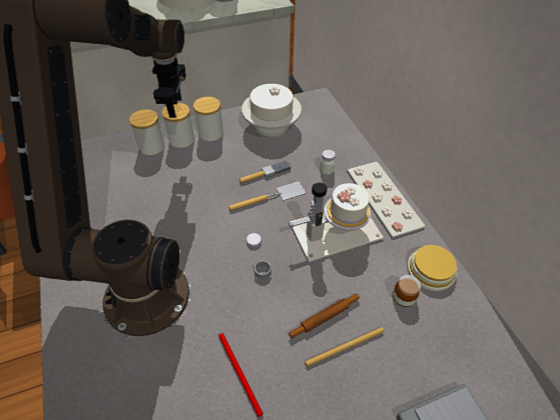

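View pics/t0.png

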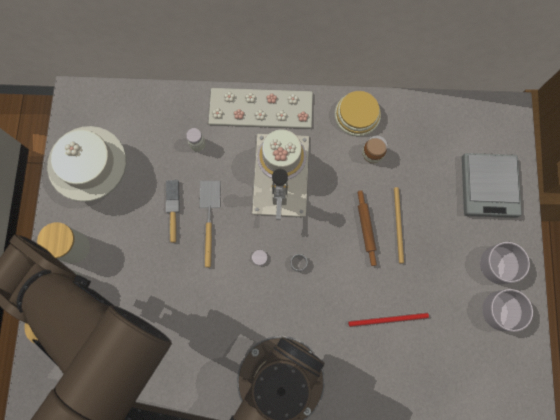

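The side view shows the pale dowel from (308,362) to (382,331), with the rolling pin beside it. The lift's knob is at about (319,188) and its tail at about (293,222). In the top view the dowel runs from (398,189) to (402,261), the knob is at (280,177) and the tail end at (279,215). The red rod is a look-alike.

```bash
python3 - <<'E'
from h import *
a=load('s0');b=load('t0')
def rod(d,box,z):
    x0,y0,x1,y1=box; im=cv2.cvtColor(d['img'],cv2.COLOR_RGB2HSV)[y0:y1,x0:x1]
    m=cv2.inRange(im,(8,70,90),(30,255,255)); n,l,st,c=cv2.connectedComponentsWithStats(m)
    k=1+np.argmax(st[1:,4]); ys,xs=np.where(l==k); P=np.array([onz(d,x+x0,y+y0,z) for x,y in zip(xs,ys)])[:,:2]
    (c,s,ang)=cv2.minAreaRect(P.astype(np.float32)*1000); w=np.linalg.svd(P-P.mean(0))[2][0]
    print('rod c',np.round(c),'size',np.round(s),'mean',P.mean(0).round(4),'yaw',np.degrees(np.arctan2(w[1],w[0])))
rod(b,(385,180,415,270),.01); rod(a,(300,322,392,372),.01)
# knob: dark
for nm,d,box in(('side',a,(305,178,335,205)),('top',b,(268,164,292,192))):
    x0,y0,x1,y1=box; g=d['img'][y0:y1,x0:x1].max(2); m=(g<60).astype(np.uint8); ys,xs=np.where(m); print(nm,xs.min()+x0,xs.max()+x0,ys.min()+y0,ys.max()+y0,xs.mean()+x0,ys.mean()+y0)
# base plate corners in top
print('knob top z245', onz(b,280,177,.24))
print('tail end', onz(b,279,217,.11))
c1=cv2.resize(a['img'][165:275,265:400],None,fx=4,fy=4,interpolation=cv2.INTER_CUBIC)
c2=cv2.resize(b['img'][125:225,240:320],None,fx=4.4,fy=4.4,interpolation=cv2.INTER_CUBIC)[:440]
cv2.imwrite('pics/c.png',np.hstack([c1[:440,:440],c2])[:,:,::-1])
E
```

```text
rod c [ 486. -351.] size [240.  17.] mean [ 0.4837 -0.3514] yaw -176.77466842162218
rod c [ 482. -352.] size [244.  17.] mean [ 0.4779 -0.3525] yaw -176.8024135305697
side 312 326 183 202 318.5130890052356 190.19895287958116
top 273 286 170 184 279.43506493506493 177.33116883116884
knob top z245 [0.55307898 0.02251908 0.24      ]
tail end [0.47062638 0.02176324 0.11      ]
```

View pics/c.png

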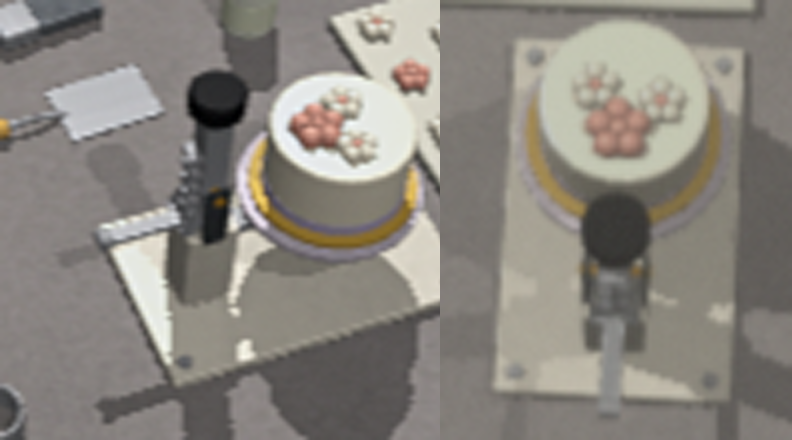

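```bash
cat >> h.py <<'E'
def plan(p,yaw_y=None):
    """tool-axis shift (units) to world p, and turn (units) to a downward tool with y at yaw_y deg"""
    s=readout.state(); M=R.from_rotvec(s['tool_rot']).as_matrix()
    yy=np.degrees(np.arctan2(M[1,1],M[0,1]))
    print('t',round(s['time_s'],2),'pos',s['position'].round(4),'yaw_y',round(yy,2),'zax',M[:,2].round(4),'F',s['contact_force'].round(1),'open',round(s['opening'],4))
    print('joints',s['joint_pos'].round(2))
    if p is not None: print('dp',(M.T@(np.array(p)-s['position'])/.3).round(4))
    if yaw_y is not None:
        a=np.radians(yaw_y); y=np.array([np.cos(a),np.sin(a),0]); z=np.array([0,0,-1.]); G=np.c_[np.cross(y,z),y,z]
        print('dr',(R.from_matrix(M.T@G).as_rotvec()/np.pi).round(4))
E
python3 -m jog '[{"dp":[0,0,-0.1],"dr":[0,0,0.04]},{"dp":[0,0,-0.1],"dr":[0,0,0.04]},{"dp":[0,0,-0.1],"dr":[0,0,0.04]},{"dp":[0,0,-0.1],"dr":[0,0,0.04]},{"dp":[0,0,0],"dr":[0,0,0.04]},{"dp":[0,0,0],"dr":[0,0,0.04]},{"dp":[0,0,0],"dr":[0,0,0.04]},{"dp":[0,0,0],"dr":[0,0,0.04]},{"dp":[0,0,0],"dr":[0,0,0.04]},{"dp":[0,0,0],"dr":[0,0,0.04]},{"dp":[0,0,0],"dr":[0,0,0.04]},{"dp":[0,0,0],"dr":[0,0,0.04]}]' 0
python3 - <<'E'
from h import *
b=load('t0')
for u,v in((497,390),(515,40),(745,55),(730,400)): print(onz(b,240+(u-440)/4.4,125+v/4.4,.012).round(4))
print('tail near edge', [onz(b,240+(u-440)/4.4,125+v/4.4,.11).round(4) for u,v in ((601,412),(620,412),(601,330),(623,330))])
plan([.5,.2,.34]); plan([.5,-.15,.3]); plan([.484,-.352,.2],-86.8)
E
```

```text
time_s: 1.35
position: [0.2449, 0.5749, 0.3226]
tool_rot: [2.57, 1.807, -0.001]
contact_force: [-0.3, -0.3, -0.4]
opening: 0.0948
[0.5003 0.1047 0.012 ]
[0.7667 0.1051 0.012 ]
[ 0.7616 -0.0653  0.012 ]
[ 0.4998 -0.0617  0.012 ]
tail near edge [array([0.4654, 0.0286, 0.11  ]), array([0.4659, 0.016 , 0.11  ]), array([0.5219, 0.031 , 0.11  ]), array([0.5225, 0.0162, 0.11  ])]
t 1.35 pos [0.2449 0.5749 0.3226] yaw_y -19.77 zax [-3.e-04 -4.e-04 -1.e+00] F [-0.3 -0.3 -0.4] open 0.0948
joints [1.06 0.4  1.39 0.   1.35 1.41]
dp [-0.8884  1.2229 -0.0578]
t 1.35 pos [0.2449 0.5749 0.3226] yaw_y -19.77 zax [-3.e-04 -4.e-04 -1.e+00] F [-0.3 -0.3 -0.4] open 0.0948
joints [1.06 0.4  1.39 0.   1.35 1.41]
dp [-1.9862  1.6177  0.076 ]
t 1.35 pos [0.2449 0.5749 0.3226] yaw_y -19.77 zax [-3.e-04 -4.e-04 -1.e+00] F [-0.3 -0.3 -0.4] open 0.0948
joints [1.06 0.4  1.39 0.   1.35 1.41]
dp [-2.6377  1.7953  0.4097]
dr [1.000e-04 2.000e-04 3.724e-01]
```

```bash

python3 -m jog '[{"dp":[-0.089,0.122,0],"dr":[0,0,0]},{"dp":[-0.089,0.122,0],"dr":[0,0,0]},{"dp":[-0.089,0.122,0],"dr":[0,0,0]},{"dp":[-0.089,0.122,0],"dr":[0,0,0]},{"dp":[-0.089,0.122,0],"dr":[0,0,0]},{"dp":[-0.089,0.122,0],"dr":[0,0,0]},{"dp":[-0.089,0.122,0],"dr":[0,0,0]},{"dp":[-0.089,0.122,0],"dr":[0,0,0]},{"dp":[-0.089,0.122,0],"dr":[0,0,0]},{"dp":[-0.089,0.122,0],"dr":[0,0,0]}]'
python3 -m jog '[{"dp":[-0.137,0.05,0],"dr":[0,0,0]},{"dp":[-0.137,0.05,0],"dr":[0,0,0]},{"dp":[-0.137,0.05,0],"dr":[0,0,0]},{"dp":[-0.137,0.05,0],"dr":[0,0,0]},{"dp":[-0.137,0.05,0],"dr":[0,0,0]},{"dp":[-0.137,0.05,0],"dr":[0,0,0]},{"dp":[-0.137,0.05,0],"dr":[0,0,0]},{"dp":[-0.137,0.05,0],"dr":[0,0,0]},{"dp":[0,0,0],"dr":[0,0,0]}]'
python3 - <<'E'
from h import *
plan([.484,-.352,.15],-86.8)
E
```

```text
time_s: 2.35
position: [0.5017, 0.1995, 0.3228]
tool_rot: [-2.565, -1.814, 0.0]
contact_force: [1.3, 1.2, -0.2]
opening: 0.0951
time_s: 3.25
position: [0.5043, -0.1529, 0.3222]
tool_rot: [-2.569, -1.808, 0.001]
contact_force: [-0.9, 0.9, -0.6]
opening: 0.0953
t 3.25 pos [ 0.5043 -0.1529  0.3222] yaw_y -19.72 zax [-7.e-04 -4.e-04 -1.e+00] F [-0.9  0.9 -0.6] open 0.0953
joints [-0.42  0.24  1.62 -0.    1.28 -0.08]
dp [-0.6472  0.1606  0.5744]
dr [-0.000e+00  3.000e-04  3.727e-01]
```

```bash

python3 -m jog '[{"dp":[-0.129,0.032,0.05],"dr":[0,0,0]},{"dp":[-0.129,0.032,0.05],"dr":[0,0,0]},{"dp":[-0.129,0.032,0.05],"dr":[0,0,0]},{"dp":[-0.129,0.032,0.05],"dr":[0,0,0]},{"dp":[-0.129,0.032,0.05],"dr":[0,0,0]}]'
python3 -m jog '[{"dp":[0,0,0.03],"dr":[0,0,0.0414]},{"dp":[0,0,0.03],"dr":[0,0,0.0414]},{"dp":[0,0,0.03],"dr":[0,0,0.0414]},{"dp":[0,0,0.03],"dr":[0,0,0.0414]},{"dp":[0,0,0.03],"dr":[0,0,0.0414]},{"dp":[0,0,0.03],"dr":[0,0,0.0414]},{"dp":[0,0,0.03],"dr":[0,0,0.0414]},{"dp":[0,0,0.03],"dr":[0,0,0.0414]},{"dp":[0,0,0.03],"dr":[0,0,0.0414]},{"dp":[0,0,0],"dr":[0,0,0]}]'
python3 - <<'E'
from h import *
w=cap('wrist','w1')
plan([.484,-.352,.002],-86.8)
print([proj(w,[.484+i*np.cos(np.radians(3.2)),-.352+i*np.sin(np.radians(3.2)),.008]).round(0) for i in(-.12,0,.12)])
E
```

```text
time_s: 3.75
position: [0.485, -0.3481, 0.2471]
tool_rot: [-2.565, -1.814, -0.0]
contact_force: [1.1, -0.2, -0.1]
opening: 0.0951
time_s: 4.75
position: [0.485, -0.3463, 0.1657]
tool_rot: [-3.139, -0.092, 0.002]
contact_force: [-0.4, 0.7, -0.4]
opening: 0.0952
t 4.8 pos [ 0.4852 -0.3466  0.1664] yaw_y -86.37 zax [-8.e-04  9.e-04 -1.e+00] F [ 0.5 -0.3  0.3] open 0.0955
joints [-0.73  0.49  1.67  0.    0.98  0.78]
dp [-0.0049  0.0182  0.5481]
dr [-0.0003  0.0002  0.0024]
[array([282., 280.]), array([283., 191.]), array([283.,  82.])]
```

View pics/w1.png

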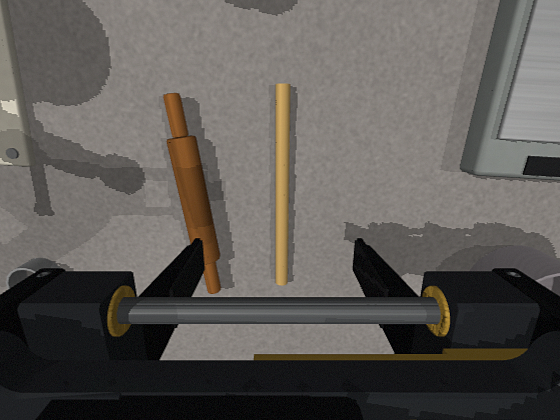

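Wrist view: the dowel runs straight from (282,84) to (281,285), within about 2 mm of the estimate, and the rolling pin is to its left. I'll descend with the jaws half closed.

```bash

python3 -m jog '[{"dp":[-0.031,0.009,0.05],"dr":[0,0,0.0024]},{"dp":[-0.031,0.009,0.06],"dr":[0,0,0]},{"dp":[0,0,0.08],"dr":[0,0,0]},{"dp":[0,0,0.08],"dr":[0,0,0]},{"dp":[0,0,0.08],"dr":[0,0,0]},{"dp":[0,0,0.06],"dr":[0,0,0]},{"dp":[0,0,0.034],"dr":[0,0,0]},{"dp":[0,0,0.02],"dr":[0,0,0]},{"dp":[0,0,0],"dr":[0,0,0]}]' 0.5
python3 - <<'E'
from h import *
plan([.467,-.353,.027],-86.8)
E
```

```text
time_s: 5.7
position: [0.4671, -0.3536, 0.0275]
tool_rot: [-3.14, -0.085, 0.0]
contact_force: [-0.2, 0.1, -0.5]
opening: 0.0475
t 5.7 pos [ 0.4671 -0.3536  0.0275] yaw_y -86.9 zax [-1.e-04  3.e-04 -1.e+00] F [-0.2  0.1 -0.5] open 0.0475
joints [-0.76  0.66  1.81  0.    0.67  0.76]
dp [-0.0002 -0.0019  0.0018]
dr [-0.0001  0.     -0.0006]
```

```bash

python3 -m jog '[{"dp":[0,0,0],"dr":[0,0,0]},{"dp":[0,0,0],"dr":[0,0,0]},{"dp":[0,0,0],"dr":[0,0,0]},{"dp":[0,0,0],"dr":[0,0,0]},{"dp":[0,0,0],"dr":[0,0,0]},{"dp":[0,0,0],"dr":[0,0,0]},{"dp":[0,0,0],"dr":[0,0,0]},{"dp":[0,0,-0.03],"dr":[0,0,0]},{"dp":[0,0,-0.07],"dr":[0,0,0]},{"dp":[0,0,-0.1],"dr":[0,0,0]},{"dp":[0,0,-0.1],"dr":[0,0,0]},{"dp":[0,0,-0.1],"dr":[0,0,0]}]' 1
python3 -m jog '[{"dp":[0,0,0],"dr":[0,0,-0.0417]},{"dp":[0,0,0],"dr":[0,0,-0.0417]},{"dp":[0,0,0],"dr":[0,0,-0.0417]},{"dp":[0,0,0],"dr":[0,0,-0.0417]},{"dp":[0,0,0],"dr":[0,0,-0.0417]},{"dp":[0,0,0],"dr":[0,0,-0.0417]},{"dp":[0,0,0],"dr":[0,0,-0.0417]},{"dp":[0,0,0],"dr":[0,0,-0.0417]},{"dp":[0,0,0],"dr":[0,0,-0.0417]},{"dp":[0,0,0],"dr":[0,0,-0.0417]},{"dp":[0,0,0],"dr":[0,0,-0.0417]},{"dp":[0,0,0],"dr":[0,0,-0.0417]}]'
python3 - <<'E'
from h import *
plan([.492,-.23,.095],3.2)
E
```

```text
time_s: 6.9
position: [0.4668, -0.3535, 0.1494]
tool_rot: [3.14, 0.083, 0.0]
contact_force: [0.7, 0.4, -0.0]
opening: 0.0002
time_s: 8.1
position: [0.467, -0.3536, 0.1483]
tool_rot: [2.154, 2.286, 0.0]
contact_force: [0.5, -0.2, 0.6]
opening: 0.0006
t 8.1 pos [ 0.467  -0.3536  0.1483] yaw_y 3.4 zax [ 4.e-04 -2.e-04 -1.e+00] F [ 0.5 -0.2  0.6] open 0.0006
joints [-0.76  0.5   1.72  0.    0.93 -0.82]
dp [0.4063 0.1077 0.1776]
dr [0.0001 0.0001 0.0011]
```

```bash
python3 - <<'E'
from h import *
for n,box in(('top',(385,180,420,280)),('side',(290,310,400,385))):
    d=cap(n,n[0]+'1'); x0,y0,x1,y1=box; im=cv2.cvtColor(d['img'],cv2.COLOR_RGB2HSV)[y0:y1,x0:x1]
    m=cv2.inRange(im,(8,70,90),(30,255,255)); nn,l,st,c=cv2.connectedComponentsWithStats(m)
    k=1+np.argmax(st[1:,4]); print(n,st[k]+[x0,y0,0,0,0])
a=load('s1');b=load('t1')
cv2.imwrite('pics/c2.png',np.hstack([a['img'][200:400,180:500],b['img'][150:350,280:520]])[:,:,::-1])
E
```

```text
top [385 247  26  31 274]
side [305 327  79  40 532]
```

View pics/c2.png

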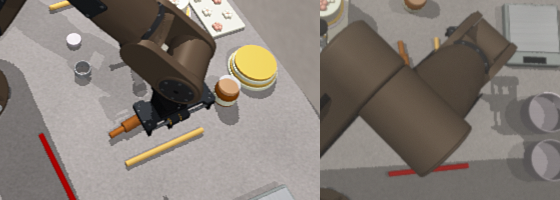

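The dowel is still in place on the table, at about (127,163) to (203,130) in the crop. I probably lifted before the fingers had closed. I'll go back and wait for the grip.

```bash

python3 -m jog '[{"dp":[0,0,0],"dr":[0,0,0.0417]},{"dp":[0,0,0],"dr":[0,0,0.0417]},{"dp":[0,0,0],"dr":[0,0,0.0417]},{"dp":[0,0,0],"dr":[0,0,0.0417]},{"dp":[0,0,0],"dr":[0,0,0.0417]},{"dp":[0,0,0],"dr":[0,0,0.0417]},{"dp":[0,0,0],"dr":[0,0,0.0417]},{"dp":[0,0,0],"dr":[0,0,0.0417]},{"dp":[0,0,0],"dr":[0,0,0.0417]},{"dp":[0,0,0],"dr":[0,0,0.0417]},{"dp":[0,0,0],"dr":[0,0,0.0417]},{"dp":[0,0,0],"dr":[0,0,0.0417]}]' 0.5
python3 - <<'E'
from h import *
w=cap('wrist','w2')
im=cv2.cvtColor(w['img'],cv2.COLOR_RGB2HSV); m=cv2.inRange(im,(15,90,120),(30,255,255)); m[330:]=0
n,l,st,c=cv2.connectedComponentsWithStats(m); k=1+np.argmax(st[1:,4]); print(st[k])
ys,xs=np.where(l==k); P=np.array([onz(w,x,y,.010) for x,y in zip(xs,ys)])[:,:2]
v=np.linalg.svd(P-P.mean(0))[2][0]; t=(P-P.mean(0))@v; print(P.mean(0),(P.mean(0)+v*(t.min()+t.max())/2).round(4),np.ptp(t),np.degrees(np.arctan2(v[1],v[0])))
plan([.467,-.353,.027],-86.8)
E
```

```text
time_s: 9.4
position: [0.467, -0.3536, 0.148]
tool_rot: [3.141, 0.067, 0.0]
contact_force: [0.1, 0.5, 0.3]
opening: 0.047
[ 267   61   17  219 2900]
[ 0.49467302 -0.34990244] [ 0.4813 -0.3507] 0.24315409051474032 -176.80934712300942
t 9.45 pos [ 0.467  -0.3536  0.148 ] yaw_y -87.98 zax [ 3.e-04 -1.e-04 -1.e+00] F [ 0.2 -0.4  0.7] open 0.0477
joints [-0.76  0.5   1.72  0.    0.93  0.77]
dp [ 0.     -0.0022  0.4034]
dr [ 0.0001 -0.0001 -0.0065]
```

View pics/w2.png

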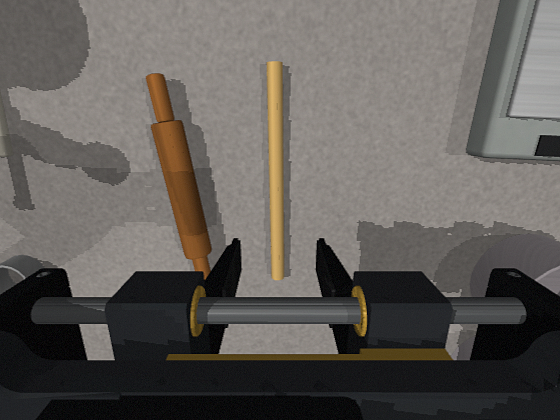

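The dowel runs from (275,61) to (277,280), centred between the fingers, and sits at (0.481,-0.351), yaw 3.2°. Now I'll descend and wait for the closure.

```bash

python3 -m jog '[{"dp":[0,-0.007,0.04],"dr":[0,0,-0.0065]},{"dp":[0,0,0.08],"dr":[0,0,0]},{"dp":[0,0,0.1],"dr":[0,0,0]},{"dp":[0,0,0.1],"dr":[0,0,0]},{"dp":[0,0,0.06],"dr":[0,0,0]},{"dp":[0,0,0.024],"dr":[0,0,0]},{"dp":[0,0,0],"dr":[0,0,0]}]'
python3 -m jog '[{"dp":[0,0,0],"dr":[0,0,0]},{"dp":[0,0,0],"dr":[0,0,0]},{"dp":[0,0,0],"dr":[0,0,0]},{"dp":[0,0,0],"dr":[0,0,0]},{"dp":[0,0,0],"dr":[0,0,0]},{"dp":[0,0,0],"dr":[0,0,0]},{"dp":[0,0,0],"dr":[0,0,0]},{"dp":[0,0,0],"dr":[0,0,0]},{"dp":[0,0,0],"dr":[0,0,0]},{"dp":[0,0,0],"dr":[0,0,0]},{"dp":[0,0,0],"dr":[0,0,0]},{"dp":[0,0,0],"dr":[0,0,0]}]' 1
```

```text
time_s: 10.15
position: [0.4665, -0.3511, 0.0254]
tool_rot: [-3.138, -0.117, 0.002]
contact_force: [0.9, -0.5, 0.2]
opening: 0.0475
time_s: 11.35
position: [0.4669, -0.3515, 0.0264]
tool_rot: [-3.139, -0.115, -0.0]
contact_force: [-0.1, -0.3, -0.6]
opening: 0.0002
```

```bash
python3 - <<'E'
from h import *
w=cap('wrist','w3'); s=cap('side','s3'); 
print(proj(s,readout.state()['position']), proj(s,readout.state()['position']-[0,0,.025]))
c=cv2.resize(s['img'][290:390,280:400],None,fx=4.2,fy=4.2)[:420]
cv2.imwrite('pics/c3.png',np.hstack([w['img'][:,140:420],c])[:,:,::-1])
E
```

```text
[340.91954187 344.9346729 ] [339.86198852 348.59466406]
```

View pics/c3.png

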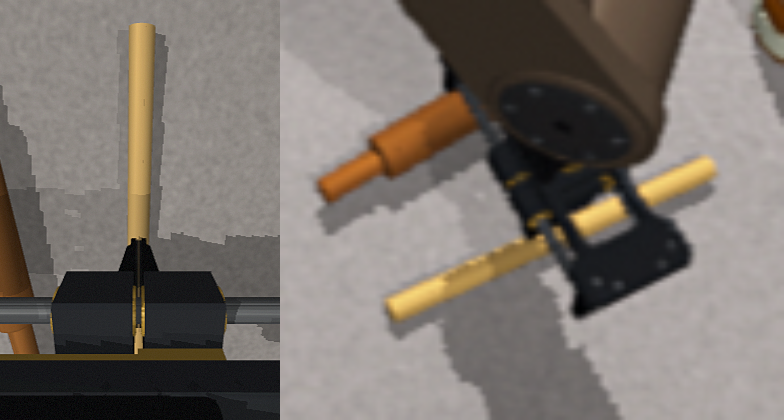

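```bash
python3 - <<'E'
from h import *
w=load('w3'); s=readout.state(); M=R.from_rotvec(s['tool_rot']).as_matrix()
print(np.linalg.inv(M).dot(w['T'][:3,3]-s['position']))
for d in(-.03,-.02,-.01,0,.01,.02,.025,.03): print(d,proj(w,s['position']+M@[0,0,d]).round(1),proj(w,s['position']+M@[.01,0,d]).round(1),proj(w,s['position']+M@[-.01,0,d]).round(1))
w2=load('w2'); print(onz(w,141,24,.01))
# width of dowel px at several rows, expected for 16mm at z=.008
hsv=cv2.cvtColor(w['img'],cv2.COLOR_RGB2HSV); m=cv2.inRange(hsv,(15,90,120),(30,255,255))
for v in(40,100,160,220,235):
    x=np.where(m[v,250:320])[0]; print(v,x.min()+250,x.max()+250, [ (onz(w,x.max()+250,v,.008)-onz(w,x.min()+249,v,.008)).round(4)])
E
```

```text
[ 8.38988935e-02  2.06247764e-05 -1.81906090e-01]
-0.03 [277.6 268.6] [277.6 252.8] [277.6 283.8]
-0.02 [277.6 260.5] [277.6 245.4] [277.6 275. ]
-0.01 [277.6 253.2] [277.6 238.8] [277.6 267.1]
0 [277.6 246.6] [277.6 232.8] [277.6 260. ]
0.01 [277.6 240.6] [277.6 227.4] [277.6 253.5]
0.02 [277.6 235.2] [277.6 222.4] [277.6 247.5]
0.025 [277.6 232.6] [277.6 220.1] [277.6 244.8]
0.03 [277.6 230.2] [277.6 217.9] [277.6 242.1]
[ 0.59646035 -0.26121201  0.01      ]
40 269 292 [array([ 0.0011, -0.0145,  0.    ])]
100 269 291 [array([ 0.0011, -0.0147,  0.    ])]
160 268 289 [array([ 0.0011, -0.0149,  0.    ])]
220 268 285 [array([ 0.0009, -0.0129,  0.    ])]
235 268 285 [array([ 0.001 , -0.0132,  0.    ])]
```

The dowel hasn't moved, and the closed fingers sit above it with no contact. In the crop it passes under the fingertips at about (140,240). The tips seem to end near the TCP and not 25 mm ahead of it, so I'll open and lower in small steps, watching the force.

```bash

python3 -m jog '[{"dp":[0,0,0],"dr":[0,0,0]},{"dp":[0,0,0],"dr":[0,0,0]},{"dp":[0,0,0],"dr":[0,0,0]},{"dp":[0,0,0],"dr":[0,0,0]},{"dp":[0,0,0],"dr":[0,0,0]},{"dp":[0,0,0],"dr":[0,0,0]},{"dp":[0,0,0],"dr":[0,0,0]},{"dp":[0,0,0],"dr":[0,0,0]},{"dp":[0,0,0.01],"dr":[0,0,0]},{"dp":[0,0,0],"dr":[0,0,0]}]' 0.55
python3 -m jog '[{"dp":[0,0,0.01],"dr":[0,0,0]},{"dp":[0,0,0],"dr":[0,0,0]}]'
```

```text
time_s: 12.45
position: [0.4667, -0.3514, 0.023]
tool_rot: [-3.139, -0.115, 0.0]
contact_force: [-0.1, 0.8, 0.0]
opening: 0.0429
time_s: 12.65
position: [0.4667, -0.3514, 0.02]
tool_rot: [-3.139, -0.115, 0.001]
contact_force: [-0.3, -0.1, 0.3]
opening: 0.0427
```

```bash

python3 -m jog '[{"dp":[0,0,0.01],"dr":[0,0,0]},{"dp":[0,0,0],"dr":[0,0,0]}]'
python3 -m jog '[{"dp":[0,0,0.01],"dr":[0,0,0]},{"dp":[0,0,0],"dr":[0,0,0]}]'
python3 -m jog '[{"dp":[0,0,0.007],"dr":[0,0,0]},{"dp":[0,0,0],"dr":[0,0,0]}]'
```

```text
time_s: 12.85
position: [0.4667, -0.3514, 0.017]
tool_rot: [-3.139, -0.115, 0.0]
contact_force: [0.1, 0.4, -0.4]
opening: 0.0431
time_s: 13.05
position: [0.4667, -0.3514, 0.014]
tool_rot: [-3.139, -0.115, 0.0]
contact_force: [-0.6, -1.8, -0.8]
opening: 0.0429
time_s: 13.25
position: [0.4668, -0.3515, 0.0121]
tool_rot: [-3.139, -0.115, 0.0]
contact_force: [0.7, 0.7, 1.0]
opening: 0.0427
```

```bash

python3 -m jog '[{"dp":[0,0,0.01],"dr":[0,0,0]},{"dp":[0,0,0],"dr":[0,0,0]}]'
python3 -m jog '[{"dp":[0,0,0],"dr":[0,0,0]},{"dp":[0,0,0],"dr":[0,0,0]},{"dp":[0,0,0],"dr":[0,0,0]},{"dp":[0,0,0],"dr":[0,0,0]},{"dp":[0,0,0],"dr":[0,0,0]},{"dp":[0,0,0],"dr":[0,0,0]},{"dp":[0,0,0],"dr":[0,0,0]},{"dp":[0,0,0],"dr":[0,0,0]}]' 1
```

```text
time_s: 13.45
position: [0.4667, -0.3514, 0.009]
tool_rot: [-3.139, -0.115, 0.0]
contact_force: [-0.0, 0.7, -0.2]
opening: 0.0424
time_s: 14.25
position: [0.4669, -0.3515, 0.0093]
tool_rot: [-3.139, -0.115, -0.0]
contact_force: [-0.4, 0.3, 0.7]
opening: 0.0002
```

```bash
python3 - <<'E'
from h import *
w=cap('wrist','w4'); s=cap('side','s4'); p=readout.state()['position']
print(proj(s,p), proj(s,p-[0,0,.009]), proj(w,p),readout.state()['opening'])
c=cv2.resize(s['img'][310:380,290:390],None,fx=6,fy=6)[:420]
w=cv2.resize(w['img'][200:340,240:320],None,fx=3,fy=3)
cv2.imwrite('pics/c4.png',np.hstack([w,c[:,:500]])[:,:,::-1])
E
```

```text
[340.19023127 347.44588121] [339.81401972 348.74795215] [277.58219138 246.59001811] 0.0002588669748794402
```

View pics/c4.png

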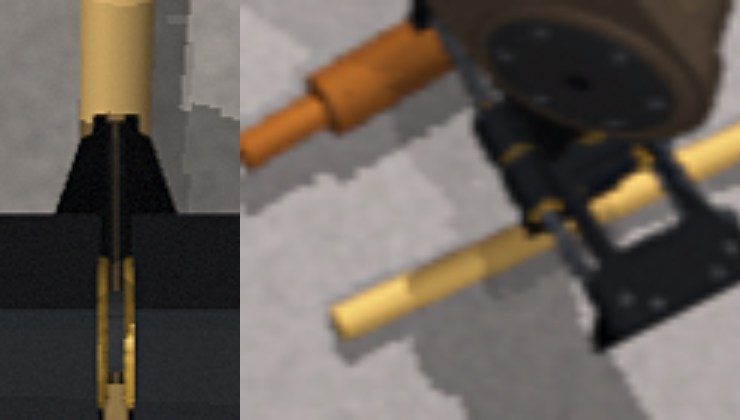

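The closed fingers still end on top of the dowel (tip at about (115,115) in the left half) and it hasn't moved. I'll open and feel for the table in 3 mm steps.

```bash

python3 -m jog '[{"dp":[0,0,0],"dr":[0,0,0]},{"dp":[0,0,0],"dr":[0,0,0]},{"dp":[0,0,0],"dr":[0,0,0]},{"dp":[0,0,0],"dr":[0,0,0]},{"dp":[0,0,0],"dr":[0,0,0]},{"dp":[0,0,0],"dr":[0,0,0]},{"dp":[0,0,0],"dr":[0,0,0]},{"dp":[0,0,0.01],"dr":[0,0,0]},{"dp":[0,0,0],"dr":[0,0,0]}]' 0.6
python3 -m jog '[{"dp":[0,0,0.01],"dr":[0,0,0]},{"dp":[0,0,0],"dr":[0,0,0]}]'
python3 - <<'E'
from h import *
# finger-tip separation (dark pixels right at the tip rows) against the opening read
w=cap('wrist','w5'); g={}
for n in('w1','w2','w5','w4'):
    im=load(n)['img'].max(2)
    for v in(244,250,256):
        x=np.where(im[v,150:410]<40)[0]+150
        segs=np.split(x,np.where(np.diff(x)>1)[0]+1); print(n,v,[(int(q[0]),int(q[-1])) for q in segs if len(q)>2])
plan(None)
E
```

```text
time_s: 15.25
position: [0.4667, -0.3514, 0.0059]
tool_rot: [-3.139, -0.115, 0.001]
contact_force: [0.8, -0.3, 0.3]
opening: 0.0379
time_s: 15.45
position: [0.4667, -0.3514, 0.0029]
tool_rot: [-3.139, -0.115, 0.001]
contact_force: [0.2, -0.2, -0.4]
opening: 0.038
w1 244 [(191, 201), (355, 365)]
w1 250 [(183, 202), (354, 373)]
w1 256 [(177, 202), (354, 379)]
w2 244 [(231, 239), (317, 325)]
w2 250 [(225, 239), (317, 331)]
w2 256 [(221, 240), (316, 335)]
w5 244 [(239, 247), (309, 317)]
w5 250 [(233, 247), (309, 323)]
w5 256 [(229, 247), (309, 327)]
w4 244 [(271, 277), (279, 286)]
w4 250 [(266, 277), (279, 291)]
w4 256 [(264, 277), (279, 293)]
t 15.5 pos [ 0.4668 -0.3514  0.003 ] yaw_y -85.81 zax [-3.e-04  4.e-04 -1.e+00] F [-0.   0.6 -0.5] open 0.0379
joints [-0.76  0.7   1.82  0.    0.62  0.74]
```

Fitting the tip gap against the opening gives a tip depth of 0.185 m. That puts the tips about 12 mm behind the reported TCP and not 25 mm ahead, which agrees with the missing contact. So I'll keep going down to about z = -0.009.

```bash

python3 -m jog '[{"dp":[0,0,0.012],"dr":[0,0,0]},{"dp":[0,0,0],"dr":[0,0,0]}]'
python3 -m jog '[{"dp":[0,0,0.01],"dr":[0,0,0]},{"dp":[0,0,0],"dr":[0,0,0]}]'
python3 -m jog '[{"dp":[0,0,0.01],"dr":[0,0,0]},{"dp":[0,0,0],"dr":[0,0,0]}]'
python3 -m jog '[{"dp":[0,0,0],"dr":[0,0,0]},{"dp":[0,0,0],"dr":[0,0,0]},{"dp":[0,0,0],"dr":[0,0,0]},{"dp":[0,0,0],"dr":[0,0,0]},{"dp":[0,0,0],"dr":[0,0,0]},{"dp":[0,0,0],"dr":[0,0,0]},{"dp":[0,0,0],"dr":[0,0,0]}]' 1
```

```text
time_s: 15.7
position: [0.4667, -0.3514, -0.0007]
tool_rot: [-3.139, -0.115, 0.001]
contact_force: [0.9, -0.3, -0.0]
opening: 0.0381
time_s: 15.9
position: [0.4668, -0.3514, -0.0037]
tool_rot: [-3.139, -0.115, 0.0]
contact_force: [1.1, -0.2, -0.4]
opening: 0.0384
time_s: 16.1
position: [0.4667, -0.3514, -0.0066]
tool_rot: [-3.139, -0.115, 0.0]
contact_force: [-0.5, -0.1, 0.4]
opening: 0.0383
time_s: 16.8
position: [0.4669, -0.3515, -0.0062]
tool_rot: [-3.139, -0.115, -0.0]
contact_force: [-0.1, -0.1, 1.0]
opening: 0.0151
```

It's gripped, but near the tips. I'll reopen and go 5 mm deeper for a firm hold.

```bash

python3 -m jog '[{"dp":[0,0,0],"dr":[0,0,0]},{"dp":[0,0,0],"dr":[0,0,0]},{"dp":[0,0,0],"dr":[0,0,0]},{"dp":[0,0,0],"dr":[0,0,0]},{"dp":[0,0,0.008],"dr":[0,0,0]},{"dp":[0,0,0],"dr":[0,0,0]}]' 0.7
python3 -m jog '[{"dp":[0,0,0.008],"dr":[0,0,0]},{"dp":[0,0,0],"dr":[0,0,0]}]'
python3 -m jog '[{"dp":[0,0,0],"dr":[0,0,0]},{"dp":[0,0,0],"dr":[0,0,0]},{"dp":[0,0,0],"dr":[0,0,0]},{"dp":[0,0,0],"dr":[0,0,0]},{"dp":[0,0,0],"dr":[0,0,0]},{"dp":[0,0,0],"dr":[0,0,0]},{"dp":[0,0,0],"dr":[0,0,0]}]' 1
```

```text
time_s: 17.4
position: [0.4668, -0.3514, -0.009]
tool_rot: [-3.139, -0.115, 0.0]
contact_force: [-0.2, 0.0, -0.6]
opening: 0.0285
time_s: 17.6
position: [0.4668, -0.3515, -0.0114]
tool_rot: [-3.139, -0.115, 0.0]
contact_force: [0.7, -0.0, 1.1]
opening: 0.0284
time_s: 18.3
position: [0.4669, -0.3515, -0.0111]
tool_rot: [-3.139, -0.115, -0.0]
contact_force: [-0.3, 0.3, 0.3]
opening: 0.0152
```

```bash

python3 -m jog '[{"dp":[0,0,-0.02],"dr":[0,0,0]},{"dp":[0,0,-0.05],"dr":[0,0,0]},{"dp":[0,0,-0.08],"dr":[0,0,0]},{"dp":[0,0,-0.1],"dr":[0,0,0]},{"dp":[0,0,-0.1],"dr":[0,0,0]},{"dp":[0,0,-0.05],"dr":[0,0,0]},{"dp":[0,0,0],"dr":[0,0,0]}]'
python3 -m jog '[{"dp":[0,0,0],"dr":[0,0,-0.0403]},{"dp":[0,0,0],"dr":[0,0,-0.0403]},{"dp":[0,0,0],"dr":[0,0,-0.0403]},{"dp":[0,0,0],"dr":[0,0,-0.0403]},{"dp":[0,0,0],"dr":[0,0,-0.0403]},{"dp":[0,0,0],"dr":[0,0,-0.0403]},{"dp":[0,0,0],"dr":[0,0,-0.0403]},{"dp":[0,0,0],"dr":[0,0,-0.0403]},{"dp":[0,0,0],"dr":[0,0,-0.0403]},{"dp":[0,0,0],"dr":[0,0,-0.0403]},{"dp":[0,0,0],"dr":[0,0,-0.0403]},{"dp":[0,0,0],"dr":[0,0,-0.0403]}]'
python3 - <<'E'
from h import *
plan([.49,-.23,.056],1.2)
w=cap('wrist','w6')
E
```

```text
time_s: 19.0
position: [0.4677, -0.3522, 0.1122]
tool_rot: [3.136, 0.115, 0.006]
contact_force: [0.4, 0.7, -0.6]
opening: 0.0154
time_s: 20.2
position: [0.4665, -0.3512, 0.1083]
tool_rot: [-2.191, -2.25, -0.0]
contact_force: [0.5, 0.8, -1.2]
opening: 0.0153
t 20.2 pos [ 0.4665 -0.3512  0.1083] yaw_y 1.54 zax [-8.e-04  9.e-04 -1.e+00] F [ 0.5  0.8 -1.2] open 0.0153
joints [-0.76  0.54  1.76  0.    0.84 -0.79]
dp [0.4016 0.0892 0.1748]
dr [-0.0002 -0.0003  0.0019]
```

View pics/w6.png

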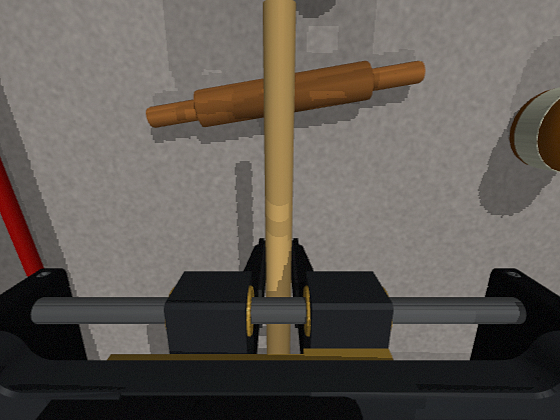

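The dowel is held square in the jaws, with its axis in column 280, clear above the table. Next is the pre-approach beside the lift.

```bash

python3 -m jog '[{"dp":[0.1,0.022,0.043],"dr":[0,0,0.0019]},{"dp":[0.1,0.022,0.043],"dr":[0,0,0]},{"dp":[0.1,0.022,0.043],"dr":[0,0,0]},{"dp":[0.1,0.022,0.043],"dr":[0,0,0]},{"dp":[0,0,0],"dr":[0,0,0]}]'
python3 - <<'E'
from h import *
plan([.491,-.09,.058],0.8)
w=cap('wrist','w7'); s=cap('side','s7'); t=cap('top')
p=readout.state()['position']
for q in ([.492,.022,.104],[.466,.022,.104],[.555,.022,.245]): print(proj(s,np.array(q)).round(0),proj(w,np.array(q)).round(0))
c=cv2.resize(s['img'][165:275,255:355],None,fx=3.8,fy=3.8)
cv2.imwrite('pics/c7.png',np.hstack([cv2.resize(w['img'],None,fx=.75,fy=.75)[:315],c[:315]])[:,:,::-1])
E
```

```text
time_s: 20.75
position: [0.4904, -0.2277, 0.0556]
tool_rot: [-2.201, -2.236, 0.001]
contact_force: [0.5, 0.7, -0.6]
opening: 0.0157
t 20.75 pos [ 0.4904 -0.2277  0.0556] yaw_y 0.91 zax [-0.0034  0.0024 -1.    ] F [ 0.5  0.7 -0.6] open 0.0157
joints [-0.56  0.57  1.9   0.    0.67 -0.57]
dp [ 0.4588  0.0092 -0.0067]
dr [-0.0011 -0.0008  0.0006]
[298. 223.] [ 299. -534.]
[291. 225.] [ 202. -536.]
[321. 187.] [ -82. 1027.]
```

View pics/c7.png

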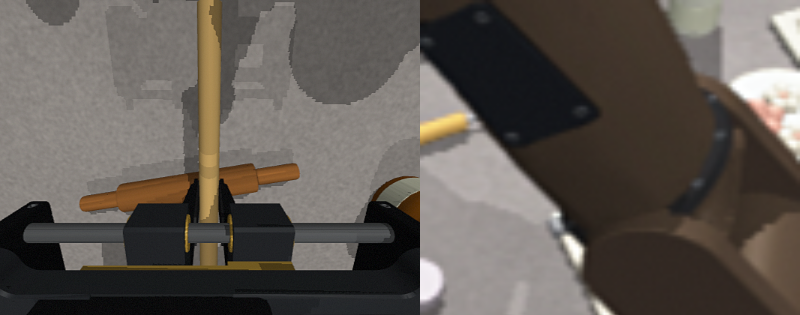

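The dowel points at the lift. The arm hides the lift from the side camera, so I'll slide in under force watch.

```bash

python3 -m jog '[{"dp":[0.08,0.002,0],"dr":[-0.001,-0.001,0.0006]},{"dp":[0.08,0.002,0],"dr":[0,0,0]},{"dp":[0.08,0.002,0],"dr":[0,0,0]},{"dp":[0.05,0,0],"dr":[0,0,0]},{"dp":[0,0,0],"dr":[0,0,0]}]'
python3 -m jog '[{"dp":[0.06,0.002,0],"dr":[0,0,0]},{"dp":[0.06,0,0],"dr":[0,0,0]},{"dp":[0.049,0,0],"dr":[0,0,0]},{"dp":[0,0,0],"dr":[0,0,0]}]'
python3 - <<'E'
from h import *
plan([.491,-.09,.058],0.8)
b=cap('top','t8'); print([proj(b,np.array(q)).round(0) for q in([.492,.022,.104],[.555,.022,.245],[.492,.045,.077])])
w=load('w7'); w=cap('wrist','w8'); print([proj(w,np.array(q)).round(0) for q in([.492,.022,.104],[.466,.022,.104],[.492,.045,.077])])
cv2.imwrite('pics/c8.png',np.hstack([cv2.resize(b['img'][90:270,200:340],None,fx=2.5,fy=2.5)[:420],w['img'][:,100:480]])[:,:,::-1])
E
```

```text
time_s: 21.4
position: [0.4918, -0.1436, 0.0575]
tool_rot: [2.202, 2.234, 0.0]
contact_force: [-0.1, -0.1, -0.1]
opening: 0.0152
time_s: 21.8
position: [0.4917, -0.0929, 0.0571]
tool_rot: [2.202, 2.234, 0.0]
contact_force: [-0.5, 0.9, 0.5]
opening: 0.0153
t 21.8 pos [ 0.4917 -0.0929  0.0571] yaw_y 0.83 zax [ 0.0033 -0.003  -1.    ] F [-0.5  0.9  0.5] open 0.0153
joints [-0.32  0.53  2.01 -0.    0.6  -0.33]
dp [ 0.0096 -0.0023 -0.0031]
dr [0.001  0.001  0.0002]
[array([279., 210.]), array([280., 176.]), array([272., 212.])]
[array([283.,  35.]), array([219.,  34.]), array([283.,  -6.])]
```

View pics/c8.png

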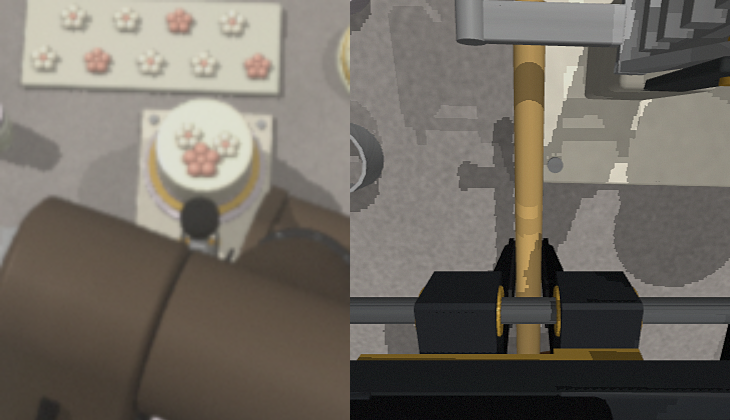

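The dowel lies crosswise under the tail (the tail is at rows 0–45, free end at column 455 of the composite) and extends beyond it. Now I'll raise it slowly.

```bash

python3 -m jog '[{"dp":[0.003,-0.01,-0.03],"dr":[0,0,0]},{"dp":[0,0,-0.03],"dr":[0,0,0]},{"dp":[0,0,-0.02],"dr":[0,0,0]},{"dp":[0,0,-0.02],"dr":[0,0,0]},{"dp":[0,0,-0.02],"dr":[0,0,0]},{"dp":[0,0,0],"dr":[0,0,0]}]'
python3 -m jog '[{"dp":[0,0,-0.02],"dr":[0,0,0]},{"dp":[0,0,-0.02],"dr":[0,0,0]},{"dp":[0,0,-0.02],"dr":[0,0,0]},{"dp":[0,0,-0.02],"dr":[0,0,0]},{"dp":[0,0,0],"dr":[0,0,0]}]'
python3 -m jog '[{"dp":[0,0,-0.02],"dr":[0,0,0]},{"dp":[0,0,-0.015],"dr":[0,0,0]},{"dp":[0,0,0],"dr":[0,0,0]}]'
python3 - <<'E'
from h import *
plan([.491,-.09,.125],0.8)
w=cap('wrist','w9'); w8=load('w8')
cv2.imwrite('pics/c9.png',np.hstack([w8['img'][:300,100:480],w['img'][:300,100:480]])[:,:,::-1])
E
```

```text
time_s: 22.5
position: [0.4887, -0.0925, 0.0937]
tool_rot: [2.202, 2.233, 0.001]
contact_force: [-2.4, 0.1, -1.7]
opening: 0.0156
time_s: 23.0
position: [0.4887, -0.0924, 0.1178]
tool_rot: [2.202, 2.233, 0.001]
contact_force: [-0.1, -0.2, -1.8]
opening: 0.0154
time_s: 23.3
position: [0.4885, -0.0924, 0.128]
tool_rot: [2.202, 2.233, 0.001]
contact_force: [-2.3, -0.3, -2.0]
opening: 0.0155
t 23.3 pos [ 0.4885 -0.0924  0.128 ] yaw_y 0.8 zax [ 0.0038 -0.0033 -1.    ] F [-2.3 -0.3 -2. ] open 0.0155
joints [-0.32  0.41  1.95 -0.    0.77 -0.33]
dp [0.0078 0.0083 0.0101]
dr [ 0.0012  0.0011 -0.    ]
```

View pics/c9.png

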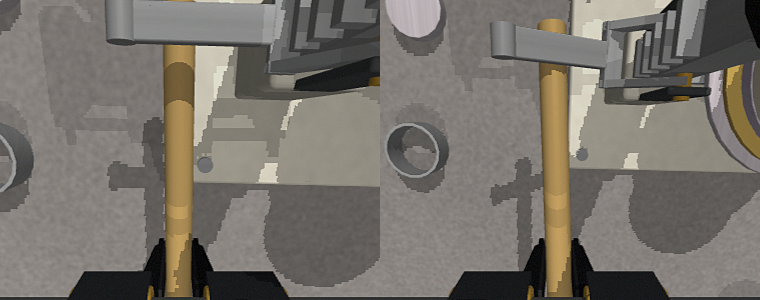

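After raising, the tail has swung up: its bead is now at (500,38) in the right half and it is visibly shorter. The dowel tip at (550,20) has sagged in the grip. I'll put numbers on the pawl angle by casting rays onto the tail's side plane.

```bash
python3 - <<'E'
from h import *
def ony(d,u,v,y):
    o,r=ray(d,u,v); return (o+r*(y-o[1])/r[1]).round(4)
w8=load('w8');w9=load('w9')
print('w8 bead end near edge',ony(w8,206,44,.0155),'w8 body',ony(w8,300,43,.0155))
print('w9 bead end near/far',ony(w9,211,58,.0155),ony(w9,211,22,.0295),'body',ony(w9,325,66,.0155),ony(w9,325,33,.0295))
# rod tip: fits d for row
s=readout.state(); M=R.from_rotvec(s['tool_rot']).as_matrix()
for d in(-.019,-.01,0,.01,.02,.03,.04): 
    a=np.arcsin((d+.019)/.134); q=s['position']+M@[.134*np.cos(a),0,d]; print(d,q.round(3),proj(w9,q).round(0))
# expected angle: bead end upper pt rel hinge (x=.557,z=.143): start (-.091,-.036)
H=np.array([.557,.143]); 
for th in(.2,.3,.4,.5,.6,.7,.8,.9):
    c,sn=np.cos(th),np.sin(th)
    f=lambda dx,dz: H+[c*dx+sn*dz*1, -sn*dx*1+c*dz]
    e=f(-.091,-.033); b=f(-.055,-.033)
    print(th,'end',e.round(3),[proj(w9,np.array([e[0],y,e[1]])).round(0) for y in(.0155,.0295)],'rod contact rise',(f(-.065,-.039)[1]-.104).round(3))
E
```

```text
w8 bead end near edge [0.4634 0.0155 0.1171] w8 body [0.4977 0.0155 0.1213]
w9 bead end near/far [0.4573 0.0155 0.1667] [0.4579 0.0295 0.166 ] body [0.5099 0.0155 0.15  ] [0.5088 0.0295 0.1516]
-0.019 [0.487 0.042 0.146] [278.   6.]
-0.01 [0.487 0.041 0.137] [278.  13.]
0 [0.487 0.04  0.127] [278.  22.]
0.01 [0.487 0.038 0.117] [278.  31.]
0.02 [0.487 0.036 0.107] [278.  40.]
0.03 [0.487 0.032 0.097] [278.  50.]
0.04 [0.487 0.028 0.087] [278.  60.]
0.2 end [0.461 0.129] [array([233.,  71.]), array([232.,  43.])] rod contact rise 0.014
0.3 end [0.46  0.138] [array([228.,  68.]), array([227.,  38.])] rod contact rise 0.021
0.4 end [0.46  0.148] [array([225.,  65.]), array([224.,  33.])] rod contact rise 0.028
0.5 end [0.461 0.158] [array([224.,  62.]), array([223.,  28.])] rod contact rise 0.036
0.6 end [0.463 0.167] [array([225.,  58.]), array([223.,  21.])] rod contact rise 0.044
0.7 end [0.466 0.176] [array([228.,  54.]), array([226.,  14.])] rod contact rise 0.051
0.8 end [0.47  0.185] [array([234.,  50.]), array([233.,   7.])] rod contact rise 0.058
0.9 end [0.475 0.194] [array([244.,  45.]), array([243.,  -2.])] rod contact rise 0.066
```

Bead rise is about 50 mm, so the pawl is at roughly 0.5 rad. I want more margin, so I'll raise another 24 mm.

```bash

python3 -m jog '[{"dp":[0,0,-0.02],"dr":[0,0,0]},{"dp":[0,0,-0.02],"dr":[0,0,0]},{"dp":[0,0,-0.02],"dr":[0,0,0]},{"dp":[0,0,-0.02],"dr":[0,0,0]},{"dp":[0,0,0],"dr":[0,0,0]}]'
python3 - <<'E'
from h import *
plan(None)
w=cap('wrist','w10')
for n in('w9','w10'):
    im=load(n)['img'].astype(int); hsv=cv2.cvtColor(load(n)['img'],cv2.COLOR_RGB2HSV)
    m=((hsv[...,1]<25)&(hsv[...,2]>105)).astype(np.uint8)
    print(n)
    for v in range(0,80,6): print(v,''.join('r' if 10<hsv[v,u,0]<28 and hsv[v,u,1]>90 else hex(min(15,im[v,u].max()//16))[2:] for u in range(180,400,3)))
E
```

```text
time_s: 23.85
position: [0.4888, -0.0924, 0.1525]
tool_rot: [2.202, 2.232, 0.002]
contact_force: [-0.7, -1.4, -1.4]
opening: 0.0151
t 23.85 pos [ 0.4888 -0.0924  0.1525] yaw_y 0.79 zax [ 0.0051 -0.0036 -1.    ] F [-0.7 -1.4 -1.4] open 0.0151
joints [-0.32  0.37  1.93 -0.    0.83 -0.33]
w9
0 77777777777777777776777777777777777764acccb7cccccccccccccccbbcccccddddd113
6 77777777777777777777777777777777777774bccccccccccccccccccccccbcccddde11123
12 77777777777777776777777777777777777765bcccccccccccccccccccccbcbbccc0259843
18 77777777777777777777777777777787777755bccccccccccccccccb877777666667378922
24 77777777774678988767777777rrrrrrrrrr76cccbdddddd65777777778887433588398835
30 7777777777567898875888888899rrrrrrrr66cccddddddc3695344443327b203786355537
36 7777877777667898875888888888888888888889bedddddc478666646accc499398435543a
42 777877777776788887588878888888888888888888888888889996647bb352983663455329
48 778777777766788887588888888887888877777888888888879988648ba463653553767359
54 777776777776789987688888888888888888888888878877779999849b8554544553766389
60 77777778888888889878642333445
[... 673 characters left out ...]
0 777777777777777757788887577777779rrr4acccddd687888999999998888668649999663
36 77777777777787775678988757777777777777accccc667454333333332359488279999663
42 77777777777777775678888757777777777777777777667756cc95accc66692553a9996663
48 77777877788887885678888757777777777777777777776776c446bc7554893553a9996643
54 777787777777777743333333467777777777777777767777764447b892926535539a666633
60 877777777777777777777777787r33334677777777777777744449b3636364563699666633
66 887777888888888888877777777rrrrrrrrr42234577777774444ac2646363673444444433
72 888777888888888888877777777rrrrrrrrr6cccddd4567774444894555455544333344333
78 887888888888888888888888777rrrrrrrrr6cccddd5677774444895543444333333rr4333
```

```bash
python3 - <<'E'
from h import *
def ony(d,u,v,y):
    o,r=ray(d,u,v); return (o+r*(y-o[1])/r[1]).round(4)
w=load('w10'); print(ony(w,228,53,.0155),ony(w,228,17,.0295), ony(w,320,65,.0155))
plan([.486,-.09,.06])
E
```

```text
[0.4669 0.0155 0.203 ] [0.4665 0.0295 0.1976] [0.5073 0.0155 0.1772]
t 23.9 pos [ 0.4887 -0.0924  0.152 ] yaw_y 0.78 zax [ 0.0047 -0.0035 -1.    ] F [-1.6 -0.8 -0.5] open 0.0152
joints [-0.32  0.37  1.93 -0.    0.83 -0.33]
dp [ 0.0091 -0.0103  0.3067]
```

Pawl angle is now about 0.8 rad, with the bead near z 0.195. I'll lower the dowel off the tail, withdraw it sideways and carry it back.

```bash

python3 -m jog '[{"dp":[0,0,0.02],"dr":[0,0,0]},{"dp":[0,0,0.04],"dr":[0,0,0]},{"dp":[0,0,0.05],"dr":[0,0,0]},{"dp":[0,0,0.05],"dr":[0,0,0]},{"dp":[-0.08,0,0],"dr":[0,0,0]},{"dp":[-0.12,0,0],"dr":[0,0,0]},{"dp":[-0.12,0,0],"dr":[0,0,0]},{"dp":[-0.12,0,0],"dr":[0,0,0]},{"dp":[-0.12,-0.02,0],"dr":[0,0,0]},{"dp":[-0.12,-0.02,0],"dr":[0,0,0]},{"dp":[-0.12,-0.02,0],"dr":[0,0,0]},{"dp":[-0.05,0,0],"dr":[0,0,0]}]'
python3 -m jog '[{"dp":[0,0,-0.02],"dr":[0,0,0.0403]},{"dp":[0,0,0],"dr":[0,0,0.0403]},{"dp":[0,0,0],"dr":[0,0,0.0403]},{"dp":[0,0,0],"dr":[0,0,0.0403]},{"dp":[0,0,0],"dr":[0,0,0.0403]},{"dp":[0,0,0],"dr":[0,0,0.0403]},{"dp":[0,0,0],"dr":[0,0,0.0403]},{"dp":[0,0,0],"dr":[0,0,0.0403]},{"dp":[0,0,0],"dr":[0,0,0.0403]},{"dp":[0,0,0],"dr":[0,0,0.0403]},{"dp":[0,0,0],"dr":[0,0,0.0403]},{"dp":[0,0,0],"dr":[0,0,0.0403]}]'
python3 - <<'E'
from h import *
plan([.467,-.3515,-.005],-85.8)
w=cap('wrist','w11'); print(w['T'].round(3)[:3].tolist())
# rod row extent
hsv=cv2.cvtColor(w['img'],cv2.COLOR_RGB2HSV); m=cv2.inRange(hsv,(15,90,120),(30,255,255)); m[330:]=0; m[:,:240]=0;m[:,320:]=0
n,l,st,c=cv2.connectedComponentsWithStats(m); print(st[1+np.argmax(st[1:,4])])
s=cap('side','s11'); 
E
```

```text
time_s: 25.1
position: [0.4736, -0.3504, 0.1035]
tool_rot: [2.205, 2.23, 0.0]
contact_force: [0.3, 0.4, 0.1]
opening: 0.0149
time_s: 26.3
position: [0.4744, -0.347, 0.1097]
tool_rot: [3.137, 0.094, 0.005]
contact_force: [-0.1, 0.8, -0.2]
opening: 0.0152
t 26.3 pos [ 0.4744 -0.347   0.1097] yaw_y -86.56 zax [ 0.0034 -0.0027 -1.    ] F [-0.1  0.8 -0.2] open 0.0152
joints [-0.74  0.54  1.75  0.    0.84  0.77]
dp [-0.0268  0.0125  0.3823]
dr [ 0.0009 -0.001  -0.0042]
[[0.061, -0.954, -0.292, 0.558], [-0.998, -0.057, -0.022, -0.341], [0.005, 0.293, -0.956, 0.292]]
[ 262   18   28  236 5784]
```

```bash

python3 -m jog '[{"dp":[-0.027,0.012,0.05],"dr":[0.001,-0.001,-0.004]},{"dp":[0,0,0.09],"dr":[0,0,0]},{"dp":[0,0,0.09],"dr":[0,0,0]},{"dp":[0,0,0.04],"dr":[0,0,0]},{"dp":[0,0,0.02],"dr":[0,0,0]},{"dp":[0,0,0],"dr":[0,0,0]}]'
python3 -m jog '[{"dp":[0,0,0.02],"dr":[0,0,0]},{"dp":[0,0,0.02],"dr":[0,0,0]},{"dp":[0,0,0],"dr":[0,0,0]}]'
python3 -m jog '[{"dp":[0,0,0.015],"dr":[0,0,0]},{"dp":[0,0,0.012],"dr":[0,0,0]},{"dp":[0,0,0],"dr":[0,0,0]}]'
python3 -m jog '[{"dp":[0,0,0.01],"dr":[0,0,0]},{"dp":[0,0,0],"dr":[0,0,0]}]'
```

```text
time_s: 27.0
position: [0.4663, -0.3516, 0.0229]
tool_rot: [-3.139, -0.124, 0.001]
contact_force: [-0.3, 0.6, -0.2]
opening: 0.0157
time_s: 27.3
position: [0.4661, -0.3517, 0.0109]
tool_rot: [-3.139, -0.123, 0.0]
contact_force: [-0.2, -0.1, 0.3]
opening: 0.0153
time_s: 27.6
position: [0.4661, -0.3517, 0.0027]
tool_rot: [-3.139, -0.122, 0.0]
contact_force: [-0.1, 0.2, 0.8]
opening: 0.0152
time_s: 27.8
position: [0.4662, -0.3518, -0.0002]
tool_rot: [3.139, 0.122, -0.0]
contact_force: [-0.4, 0.4, 1.0]
opening: 0.0153
```

```bash

python3 -m jog '[{"dp":[0,0,0.012],"dr":[0,0,0]},{"dp":[0,0,0.012],"dr":[0,0,0]},{"dp":[0,0,0.007],"dr":[0,0,0]},{"dp":[0,0,0],"dr":[0,0,0]}]'
python3 -m jog '[{"dp":[0,0,0],"dr":[0,0,0]},{"dp":[0,0,0],"dr":[0,0,0]},{"dp":[0,0,0],"dr":[0,0,0]},{"dp":[0,0,0],"dr":[0,0,0]},{"dp":[0,0,0],"dr":[0,0,0]},{"dp":[0,0,0],"dr":[0,0,0]},{"dp":[0,0,0],"dr":[0,0,0]}]' 0.65
python3 -m jog '[{"dp":[0,0,-0.03],"dr":[0,0,0]},{"dp":[0,0,-0.07],"dr":[0,0,0]},{"dp":[0,0,-0.13],"dr":[0,0,0]},{"dp":[0,0,-0.13],"dr":[0,0,0]},{"dp":[0,0,-0.13],"dr":[0,0,0]},{"dp":[0,0,-0.13],"dr":[0,0,0]},{"dp":[0,0,-0.13],"dr":[0,0,0]},{"dp":[0,0,-0.13],"dr":[0,0,0]},{"dp":[0,0,-0.1],"dr":[0,0,0]},{"dp":[0,0,0],"dr":[0,0,0]}]'
python3 - <<'E'
from h import *
w=cap('wrist','w12')
im=cv2.cvtColor(w['img'],cv2.COLOR_RGB2HSV); m=cv2.inRange(im,(15,90,120),(30,255,255)); m[330:]=0
n,l,st,c=cv2.connectedComponentsWithStats(m); k=1+np.argmax(st[1:,4]); print(st[k])
ys,xs=np.where(l==k); P=np.array([onz(w,x,y,.010) for x,y in zip(xs,ys)])[:,:2]
v=np.linalg.svd(P-P.mean(0))[2][0]; t=(P-P.mean(0))@v; print((P.mean(0)+v*(t.min()+t.max())/2).round(4),np.ptp(t),np.degrees(np.arctan2(v[1],v[0])))
plan([.553,-.15,.33]); plan([.553,.0225,.33])
s=cap('side','s12'); a=load('s0'); 
for n,d in(('s0',a),('s12',s)):
    print(n)
    g=d['img'].max(2)
    for v in range(176,232,2): print(v,''.join(hex(min(15,g[v,u]//16))[2:] for u in range(282,345)))
E
```

```text
time_s: 28.2
position: [0.466, -0.3516, -0.0097]
tool_rot: [-3.139, -0.122, 0.001]
contact_force: [-1.1, -0.4, 1.7]
opening: 0.0151
time_s: 28.9
position: [0.4662, -0.3517, -0.0092]
tool_rot: [3.139, 0.122, -0.0]
contact_force: [0.1, -0.4, 0.1]
opening: 0.0331
time_s: 29.9
position: [0.4669, -0.3523, 0.2898]
tool_rot: [3.134, 0.122, 0.008]
contact_force: [0.0, 0.2, -0.4]
opening: 0.0332
[ 518  154   42  138 1930]
[ 0.4047 -0.8101] 0.2534193402299081 -166.13640882092844
t 29.95 pos [ 0.4664 -0.3518  0.2872] yaw_y -85.53 zax [ 0.0028 -0.0029 -1.    ] F [-0.8  0.4 -1. ] open 0.033
joints [-0.76  0.36  1.55 -0.    1.23  0.73]
dp [ 0.3406 -0.6478 -0.1439]
t 29.95 pos [ 0.4664 -0.3518  0.2872] yaw_y -85.53 zax [ 0.0028 -0.0029 -1.    ] F [-0.8  0.4 -1. ] open 0.033
joints [-0.76  0.36  1.55 -0.    1.23  0.73]
dp [ 0.3853 -1.2211 -0.1456]
s0
176 888888888888888888888888888888888998887555555555555578888889888
178 888888888888888888888888888888888888998755555555555579988888888
180 888888888888888888888888888888888888888755555555555579999988888
182 888888888888bccccb888888888888888887666765555
[... 2858 characters left out ...]
33333333333334566666
212 bccbbbbbbba7333333333333333333333333333333333333333333333333456
214 bbbbbbbbbbb8433333333333333333333333333333333333333333333333333
216 bbbbbbbbbbba732333333333333333333333333333333333333333333333333
218 bbbbbbaaaaaab83233333333333333333333333333333333333333333333333
220 aaaaaa99abcefffa32333333333333333333333333333333333333333333333
222 baaaaaaafffffffff6223333333333333333333333333333333333333333333
224 bbbbbbb98fffa9efffc62233333333333333333333333333333333333333333
226 bbbbbbcb99fffffffffff732333333333333333333333333333333333333333
228 aabbbbbbb9affffffffffffc633333333333333333333333333333333333333
230 aaaaaabbba7affffffffffffb64333333333333333333333333333333333333
```

The arm blocks the side view, and the colour mask caught a basin. I'll check the dowel near column 280 only, and go above the knob with the fingers closed.

```bash
python3 - <<'E'
from h import *
w=load('w12')
im=cv2.cvtColor(w['img'],cv2.COLOR_RGB2HSV); m=cv2.inRange(im,(15,90,120),(30,255,255)); m[300:]=0; m[:,:235]=0; m[:,330:]=0
n,l,st,c=cv2.connectedComponentsWithStats(m); k=1+np.argmax(st[1:,4]); print(st[k])
ys,xs=np.where(l==k); P=np.array([onz(w,x,y,.010) for x,y in zip(xs,ys)])[:,:2]
v=np.linalg.svd(P-P.mean(0))[2][0]; t=(P-P.mean(0))@v; print((P.mean(0)+v*(t.min()+t.max())/2).round(4),np.ptp(t),np.degrees(np.arctan2(v[1],v[0])))
E
python3 -m jog '[{"dp":[0.035,-0.111,-0.005],"dr":[0,0,0]},{"dp":[0.035,-0.111,-0.005],"dr":[0,0,0]},{"dp":[0.035,-0.111,-0.005],"dr":[0,0,0]},{"dp":[0.035,-0.111,-0.005],"dr":[0,0,0]},{"dp":[0.035,-0.111,-0.005],"dr":[0,0,0]},{"dp":[0.035,-0.111,-0.005],"dr":[0,0,0]},{"dp":[0.035,-0.111,-0.005],"dr":[0,0,0]},{"dp":[0.035,-0.111,0],"dr":[0,0,0]},{"dp":[0.035,-0.111,0],"dr":[0,0,0]},{"dp":[0.035,-0.111,0],"dr":[0,0,0]},{"dp":[0.035,-0.111,0],"dr":[0,0,0]},{"dp":[0,0,0],"dr":[0,0,0]}]' 1
python3 - <<'E'
from h import *
plan([.553,.0225,.24],-85.5)
w=cap('wrist','w13'); s=cap('side','s13')
g=w['img'].max(2)
for v in range(180,280,5): print(v,''.join(hex(min(15,g[v,u]//16))[2:] for u in range(210,350,2)))
print([proj(w,np.array(q)).round(0) for q in([.553,.0225,.245],[.575,.0225,.245],[.553,.0445,.245])])
E
```

```text
[ 272   81   10  156 1427]
[ 0.48   -0.3509] 0.24202820250339108 -175.6667109306282
time_s: 31.2
position: [0.5527, 0.0256, 0.2937]
tool_rot: [-3.138, -0.127, 0.004]
contact_force: [0.7, 0.1, 0.3]
opening: 0.0001
t 31.2 pos [0.5527 0.0256 0.2937] yaw_y -85.35 zax [-2.6e-03  7.0e-04 -1.0e+00] F [0.7 0.1 0.3] open 0.0001
joints [-0.07  0.31  1.61  0.    1.23  1.42]
dp [0.0006 0.0107 0.1791]
dr [-0.0003  0.0008  0.0008]
180 77777676cbbabbbbbbbbbbbaab11676454444445771199888888899988888555688788
185 77777776cccabbbccaabbabaaa31876444444444661239889899888998997555568778
190 77778877cca976ccccccccccc636584445445544564238999998989888884555555555
195 87767778bba876bcccccccccd427710000000000036338889988899998885565555555
200 88777677757779abccdddcccc20111111111111111004dcd88a8866668865555555555
205 7777768888878888778878880111111111111111111110eddcccccccda855555555555
210 7777888788778788878888821111111111111111111110098888888788855567885555
215 7888888888878888878887511111111111111111111111148787887888555655887555
220 7878888788888778888888011111111111111111111111118788878888555555555556
225 
[... 184 characters left out ...]
111111111105888778777778778877875555
240 8888888887878888887888888883011001110111110688777777788887787778877555
245 8888888788888888888878888888830000010001777877777778777778877778788875
250 8888888888888778888878877788000001300000067778778877777787788888777875
255 8888888888888888878788778880000001300100008877777777778877877777787778
260 8888788888877887888777788820001100200000000888877877777887777777777778
265 8888888777769ccca64565688100000000210000000288877878877777887778888888
270 999999987dcccccccccc96663000000000201000000027776779889988989889988988
275 1111111111111111111111111111111100300111110111111111111111111111111111
[array([281., 222.]), array([284., 196.]), array([255., 220.])]
```

The dowel lies back at (0.480,-0.351). The knob shows as an ellipse centred at about (280,219) against the predicted (281,222), so the estimate is good. Pressing now.

```bash

python3 -m jog '[{"dp":[0,0.01,0.06],"dr":[0,0.0008,0]},{"dp":[0,0,0.08],"dr":[0,0,0]},{"dp":[0,0,0.04],"dr":[0,0,0]},{"dp":[0,0,0.015],"dr":[0,0,0]},{"dp":[0,0,0.015],"dr":[0,0,0]},{"dp":[0,0,0.01],"dr":[0,0,0]},{"dp":[0,0,0],"dr":[0,0,0]}]'
python3 -m jog '[{"dp":[0,0,0.012],"dr":[0,0,0]},{"dp":[0,0,0.012],"dr":[0,0,0]},{"dp":[0,0,0],"dr":[0,0,0]}]'
```

```text
time_s: 32.0
position: [0.5534, 0.0191, 0.2299]
tool_rot: [3.139, 0.122, 0.005]
contact_force: [0.0, 0.3, 0.6]
opening: 0.0006
time_s: 32.3
position: [0.5535, 0.0192, 0.2226]
tool_rot: [3.139, 0.122, 0.006]
contact_force: [0.2, 0.2, 1.3]
opening: 0.0002
```

```bash

python3 -m jog '[{"dp":[0,-0.008,0.012],"dr":[0,0,0]},{"dp":[0,0,0],"dr":[0,0,0]}]'
python3 -m jog '[{"dp":[0,0,0.012],"dr":[0,0,0]},{"dp":[0,0,0.012],"dr":[0,0,0]}]'
python3 -m jog '[{"dp":[0,0,0.012],"dr":[0,0,0]},{"dp":[0,0,0.012],"dr":[0,0,0]},{"dp":[0,0,0],"dr":[0,0,0]}]'
```

```text
time_s: 32.5
position: [0.5537, 0.0215, 0.2191]
tool_rot: [3.138, 0.122, 0.007]
contact_force: [0.5, -1.8, 2.0]
opening: 0.0006
time_s: 32.7
position: [0.5537, 0.0216, 0.2122]
tool_rot: [3.139, 0.122, 0.008]
contact_force: [-0.5, -2.4, 7.5]
opening: 0.0004
time_s: 33.0
position: [0.5536, 0.0216, 0.2044]
tool_rot: [3.139, 0.122, 0.006]
contact_force: [0.8, -0.8, 2.4]
opening: 0.0001
```

```bash

python3 -m jog '[{"dp":[0,0,0.012],"dr":[0,0,0]},{"dp":[0,0,0.012],"dr":[0,0,0]},{"dp":[0,0,0.012],"dr":[0,0,0]},{"dp":[0,0,0.012],"dr":[0,0,0]},{"dp":[0,0,0.012],"dr":[0,0,0]}]'
python3 -m jog '[{"dp":[0,0,0.012],"dr":[0,0,0]},{"dp":[0,0,0.012],"dr":[0,0,0]},{"dp":[0,0,0.012],"dr":[0,0,0]}]'
python3 -m jog '[{"dp":[0,0,0.01],"dr":[0,0,0]}]'
python3 -m jog '[{"dp":[0,0,0.01],"dr":[0,0,0]}]'
```

```text
time_s: 33.5
position: [0.5537, 0.0217, 0.1868]
tool_rot: [3.139, 0.122, 0.007]
contact_force: [-2.1, -1.6, 9.1]
opening: 0.0001
time_s: 33.8
position: [0.5537, 0.0217, 0.176]
tool_rot: [3.139, 0.122, 0.006]
contact_force: [-0.5, -1.7, 8.9]
opening: 0.0004
time_s: 33.9
position: [0.5538, 0.0217, 0.1731]
tool_rot: [3.139, 0.122, 0.007]
contact_force: [-6.1, -2.5, 41.9]
opening: 0.0003
time_s: 34.0
position: [0.5541, 0.0216, 0.1729]
tool_rot: [3.138, 0.122, 0.01]
contact_force: [-17.9, -0.9, 64.4]
opening: 0.0009
```

The force jumped at TCP z = 0.173, which matches the bottom (0.185 - 0.012). I'll back off straight up, then clear the view.

```bash

python3 -m jog '[{"dp":[0,0,-0.02],"dr":[0,0,0]},{"dp":[0,0,-0.05],"dr":[0,0,0]},{"dp":[0,0,-0.1],"dr":[0,0,0]},{"dp":[0,0,-0.14],"dr":[0,0,0]},{"dp":[0,0,-0.14],"dr":[0,0,0]},{"dp":[0,0,0],"dr":[0,0,0]}]'
python3 -m jog '[{"dp":[-0.02,-0.12,0],"dr":[0,0,0]},{"dp":[-0.03,-0.14,0],"dr":[0,0,0]},{"dp":[-0.03,-0.14,0],"dr":[0,0,0]},{"dp":[-0.03,-0.14,0],"dr":[0,0,0]},{"dp":[-0.03,-0.14,0],"dr":[0,0,0]},{"dp":[-0.03,-0.14,0],"dr":[0,0,0]},{"dp":[-0.03,-0.14,0],"dr":[0,0,0]},{"dp":[-0.03,-0.14,0],"dr":[0,0,0]},{"dp":[-0.03,-0.14,0],"dr":[0,0,0]},{"dp":[-0.03,-0.1,0],"dr":[0,0,0]},{"dp":[0,0,0],"dr":[0,0,0]}]'
python3 - <<'E'
from h import *
plan(None)
s=cap('side','s14');b=cap('top','t14')
for z in(.185,.245): print('knob z',z,proj(s,np.array([.554,.022,z])).round(1),proj(b,np.array([.554,.022,z])).round(1))
g=s['img'].max(2)
for v in range(180,236,2): print(v,''.join(hex(min(15,g[v,u]//16))[2:] for u in range(276,375,1)))
E
```

```text
time_s: 34.6
position: [0.5545, 0.0219, 0.3095]
tool_rot: [3.138, 0.122, 0.017]
contact_force: [-0.5, -0.4, -0.8]
opening: 0.0009
time_s: 35.7
position: [0.433, 0.4189, 0.3028]
tool_rot: [-3.139, -0.128, -0.002]
contact_force: [-0.1, -0.6, 0.7]
opening: 0.0005
t 35.7 pos [0.433  0.4189 0.3028] yaw_y -85.33 zax [ 1.e-03  1.e-04 -1.e+00] F [-0.1 -0.6  0.7] open 0.0005
joints [ 0.66  0.38  1.48 -0.    1.29  2.15]
knob z 0.185 [318.6 200.6] [280.1 182.5]
knob z 0.245 [320.2 186.9] [280.2 176.1]
180 9999899999888888888889989988999888899999999997555555555555799999999999999999648ceedddddddddeddddddd
182 998899999999888888bcccdb99999888888889999999997555665555557999999999999999999746beeddddbcdccdbccddd
184 99999998989abccccccccccca888888998999999999999755555555655799999999999999999997559deedc87bddcddbbdd
186 88888bcccccccccccccccccccb988888999989999898999976555555578999999999999999999999748ceeeda689878addd
188 bddcccccccccccccccccccccccb998988889999999999999999999999999999999999999999999999756bdeedb9bdb9bddd
190 8acccccccccccccccccccccccccdb889999999999999999999999999999999999999999999999999
[... 1607 characters left out ...]
eeeeeeec645567753212115bcccdeb556666677777789abbddeeedccb99888878cddeedddec9
224 898888888888866cec76aeeeeeeeeeb54457998411222577bcdfc6566666777777777788888888888888888beeeeddddded
226 8888888888999866cffeeeeeeeeeeeb54545677656777778cfcdfc556667777777788888888888888888877bedcddddddde
228 88888888888899867cfeeeeeeeeeeda54555677777777776bffccc8756677777777788888888888888887778adddddddedd
230 888888889888888757dfeeeeeeeeec84455577777777777988dfb778876677777778788888888888888778888bddddddddd
232 8898888888888899867dfeeeeeeeec844556777777777778856cfc7678887666677788888888887777888888998bddddddd
234 88888998898899999757dfeeeeeeed8544467777777777767876689887788888876677777777778888887888889bdddddee
```

```bash
python3 - <<'E'
from h import *
s=load('s14')
for z in(.107,.16,.185,.195): print(z,proj(s,np.array([.467,.022,z])).round(0))
d=s['img'][322:372,300:392]; m=cv2.inRange(cv2.cvtColor(d,cv2.COLOR_RGB2HSV),(8,70,90),(30,255,255)); ys,xs=np.where(m)
P=np.array([onz(s,x+300,y+322,.01) for x,y in zip(xs,ys)])[:,:2].astype(np.float32); print('dowel',P.mean(0),cv2.minAreaRect(P)[1])
print(workorder.job_done())
E
```

```text
0.107 [291. 225.]
0.16 [291. 214.]
0.185 [292. 208.]
0.195 [292. 206.]
dowel [ 0.4653128  -0.33808696] (0.1279177963733673, 0.23194074630737305)
the job is handed in; nothing more can be done
None
```

I lifted the pawl with the wooden dowel, laid the dowel back on its own spot, and pressed the knob down to its bottom stop with the closed fingertips. The job was handed in at about 36 s of the 70 s allowed.

**Last checks**
- **Pawl:** the side view puts the tail's bead at about z = 0.185–0.19 m (row 207). That is roughly 0.8 rad, so well up.
- **Platform:** the press took about 9 N, and the force jumped at TCP z = 0.173 m, as expected for the bottom. The side view shows the knob at about (318, 202), against a predicted (319, 201) for a knob height of 185 mm.
- **Cake:** it appears upright on the lowered platform, judged from pixel values only. No move came near it.
- **Dowel:** the wrist view showed it lying at (0.480, -0.351), 242 mm long, within about 2 mm of where it started.

**Problems and disagreements**
- **Fingertip length:** the fingertips measured about 12 mm behind the reported TCP, not 25 mm ahead as the description says. My first three closures therefore closed above the dowel, and I regrasped lower without disturbing it.
- **Dowel sag:** the dowel tilted about 9° in the grip during the lift. I raised it further to compensate.
- **Force at the stop:** my last press step pushed to about 64 N vertically. That is under the 120 N wrist limit, but it would break the 40 N limit if the fingertips count as the gripper's body.
- **Final dowel check:** the last measurement from the side view gave a box 128 mm by 232 mm, so the colour mask had picked up something else. I relied on the wrist measurement instead.
- **Pictures:** the 12-picture limit was reached before the end, so these final checks were numeric.

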